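Start two of three stopwatches on the watchmaker's bench

ROBOT

A 7-joint arm with a two-finger parallel gripper is mounted at the origin on the work surface. World frame = base frame: x ahead of the robot, y to its left, z up, the work surface at z = 0. Lengths are in m, angles in rad, forces in N, time in s.
With the tool pointing down it reaches from about 0.425 to 0.925 m from the base axis. Payload 6.8 kg.
Tool frame: the origin (TCP) lies midway between the tips of the shut fingers; the grasp point (between the pads) lies 19 mm behind it; z points along the fingers, y is the line along which they close (so a half turn about z gives the same grasp; the last joint's range is limited). The gripper opens to 88 mm and grips with 3 to 60 N. Pads are 20 mm wide; open, the fingers measure 115 mm over their backs; the gripper's body (75 mm by 178 mm) begins 61 mm behind the grasp point.
Start: joints at [1.23, 0.477, 0.022, 1.555, -0.011, 1.109, -0.083], TCP at [0.156, -0.657, 0.223] pointing down, gripper open.
Joint ranges: [-2.96, 2.96], [-0.34, 2.1], [-1.41, 1.46], [0.24, 2.44], [-1.37, 4.51], [0.17, 1.92], [-2.96, 2.96]. Speed limits (rad/s): [2.39, 2.39, 3.14, 3.14, 3.14, 3.14, 3.14].

INTERFACE

Orientations are given as a unit quaternion [w, x, y, z].
In Python, from bench import r gives the robot as it stands.
- The arm moves only by the tool play_rows, never from a script. Its arguments are lists of equal length, an entry for each row: "translation": the shift along the tool's x, y, z in mm, a list of three; "dr": the turn, a rotation vector about the tool's x, y, z in degrees, a list of three; "hand": the gripper's target within -1 to 1 (shut at 1, half-way at 0, fully open at -1). In form: {"translation": [[tx, ty, tz], ...], "dr": [[wx, wy, wz], ...], "hand": [hand, ...]}. A call has 1 to 8 rows; each row shifts and turns the commanded pose from where the row before left it, along the tool's axes as they then stand; what a row does not reach is not made up. A row lasts 1/12 s, in which the tool goes at most 41.7 mm and 7.16 degrees, less where a joint would pass 70% of its speed; a pose out of reach is approached as far as the arm can. A call with a gripper value outside its range is refused whole. The fingers move at their own pace and stop on an object; the grip force is fixed at half the most. Time passes only in rows, so rows that do not move let the fingers close. It gives the time, the measured TCP pose, the force, the opening and the grip force at its end, in the units of the state.
- r.state(): the state, without advancing time (a new reading comes with each control period).
- r.grab_frame(name): name is "scene" or "side" or "wrist"; returns a dict with "frame" (480x640x3 uint8, red, green, blue), "fx", "fy", "cx", "cy" (pixels), "rvec" (rotation vector, rad) and "tvec" (3), from world to camera coordinates, as OpenCV has them; the wrist camera has in their place "tool_from_camera" (4x4, takes a point from camera to tool coordinates, whose origin is the TCP and whose axes are the flange's). Camera axes: x right, y down, z forward; pixel columns grow to the right and rows downward; lengths in m; the calibration is good to about 2 mm. A picture is of the moment at which its call begins: read the wrist's pose just before it. There is no depth.
- r.finish_job(): hands the job in; it is judged then, once.
Trained networks look in the newest picture that a camera, given by its name, has taken for a name from the list of things; names that differ only in an ending like _2 or _b are one class to them, and where a whole thing is asked for, a point or a joint stands for the part that bears it (a point fixed in the world has none). Each returns a list of dicts, best first, with "p" (0 to 1); they miss things now and then, are a little off and sometimes report something else, mostly with a low value. They report only what shows in the picture. A call takes as long as a camera call. They do not tell look-alikes from the thing itself.
- r.trace(camera, name): "pixels" (480x640 bool, what is visible of it) and "location" ([row, column] in pixels, amid what is visible of it).
- r.mark_of(camera, name): "location" ([row, column] in pixels: a listed point, or the origin of a listed thing).
The state is a dict: "t": time; "joint_pos": joint angles; "joint_velocities": joint speeds; "joint_torque": joint torques, N m; "tool_pos": TCP position; "ee_rot": TCP orientation; "force": force on the tool from outside, world axes, zero at the start; "torque": the same for the moment, N m; "gripper_width": opening from 0.0 (shut) to 1.0 (fully open); "gripper_force": force on a finger pad.
Only numpy, scipy, OpenCV 4.12 (cv2) and the standard library are available. Lean on these libraries where they do the work, as an engineer would, in place of code of your own. Each camera call takes 0.05 s, during which the arm holds its last target. There are 200 camera calls.

TASK

Start the largest of the three stopwatches and then the smallest, each by gently pressing the pusher on its top all the way down with the fingertips; a pusher stays down by itself. Leave the watches standing where they are without gripping or lifting them, do not touch the middle-sized stopwatch or the dish, loupe and spool, and finish clear of everything.

Things in the scene. Friction and masses are not known exactly. Their poses are not given: they have to be found in the camera images.
- large_watch: The largest of three steel stopwatches: a round case 80 mm in diameter, 18 mm thick, standing upright on edge, held in a loose dark wooden desk stand (foot 60 mm deep along x, 69 mm wide along y, 12 mm thick; about 410 g in all, give or take a quarter). Origin: centre of the underside of the foot, on the bench. z up; +x is the way the white dial looks; y runs along the width of the case.
- large_top (a point): Centre of the flat top of the pusher of the large stopwatch: a knurled steel cap 18 mm in diameter and 8 mm tall on a thin stem, straight above the watch's origin, 120.5 mm above the bench while up. It goes down with the pusher; the cap also gives on a spring of about 2.5 N per mm for up to 5 mm more, and comes back when let go. z up.
- large_pusher (a joint): How far the pusher's stem has gone down, in m: 0 is up (every start), 0.006 is fully down. It resists with about 2.5 to 3 N, so the sprung cap gives about 1 mm before the stem moves; pressing on at the bottom squeezes the cap's spring, so about 6 N shows it is fully down. The stem stays where it is left.
- middle_watch: The middle-sized of three steel stopwatches: a round case 63 mm in diameter, 18 mm thick, standing upright on edge, held in a loose dark wooden desk stand (foot 60 mm deep along x, 54 mm wide along y, 12 mm thick; about 342 g in all, give or take a quarter). Origin: centre of the underside of the foot, on the bench. z up; +x is the way the white dial looks; y runs along the width of the case.
- middle_top (a point): Centre of the flat top of the pusher of the middle-sized stopwatch: a knurled steel cap 18 mm in diameter and 8 mm tall on a thin stem, straight above the watch's origin, 103.5 mm above the bench while up. It goes down with the pusher; the cap also gives on a spring of about 2.5 N per mm for up to 5 mm more, and comes back when let go. z up.
- middle_pusher (a joint): How far the pusher's stem has gone down, in m: 0 is up (every start), 0.006 is fully down. It resists with about 2.5 to 3 N, so the sprung cap gives about 1 mm before the stem moves; pressing on at the bottom squeezes the cap's spring, so about 6 N shows it is fully down. The stem stays where it is left.
- small_watch: The smallest of three steel stopwatches: a round case 48 mm in diameter, 18 mm thick, standing upright on edge, held in a loose dark wooden desk stand (foot 60 mm deep along x, 41 mm wide along y, 12 mm thick; about 282 g in all, give or take a quarter). Origin: centre of the underside of the foot, on the bench. z up; +x is the way the white dial looks; y runs along the width of the case.
- small_top (a point): Centre of the flat top of the pusher of the small stopwatch: a knurled steel cap 18 mm in diameter and 8 mm tall on a thin stem, straight above the watch's origin, 88.5 mm above the bench while up. It goes down with the pusher; the cap also gives on a spring of about 2.5 N per mm for up to 5 mm more, and comes back when let go. z up.
- small_pusher (a joint): How far the pusher's stem has gone down, in m: 0 is up (every start), 0.006 is fully down. It resists with about 2.5 to 3 N, so the sprung cap gives about 1 mm before the stem moves; pressing on at the bottom squeezes the cap's spring, so about 6 N shows it is fully down. The stem stays where it is left.
- dish: Bystander: small clear lidded glass dish, 56 mm in diameter, 23 mm tall, loose. Origin: centre of its underside.
- loupe: Bystander: black watchmaker's loupe standing upright, 34 mm in diameter, 34 mm tall, loose. Origin: centre of its underside.
- spool: Bystander: small flanged spool of copper wire standing on end, 36 mm in diameter, 32 mm tall, loose. Origin: centre of its underside.
Things that resemble listed ones, but are neither listed nor needed, are in the scene too. Leave any pink look-alike of the large_watch alone.

How it is judged:
On the way, in this order (a step that is already met when the one before it is completed fails the run):
1. the largest stopwatch's pusher is pressed down (value of joint large_pusher above 0.0045 m), for 0.1 s.
2. then the smallest stopwatch's pusher is pressed down (value of joint small_pusher above 0.0045 m), for 0.1 s.
At the end, for the whole second after the job is handed in: The pushers of the largest and the smallest stopwatch are down (more than 4.5 of their 6 mm), that of the middle-sized one is up (under 1.5 mm); the two started watches are upright (0.05 rad), at rest and within 15 mm of where they stood, the middle-sized one, dish, loupe and spool within 10 mm (value of joint each of large_pusher, small_pusher above 0.0045 m and value of joint middle_pusher below 0.0015 m and distance of each of large_watch, small_watch from where it was at the start of the episode below 0.015 m and distance of each of middle_watch, dish, loupe, spool from where it was at the start of the episode below 0.01 m and angle between each of large_watch, middle_watch, small_watch's own z axis and vertical below 0.05 rad and linear speed of each of large_watch, middle_watch, small_watch below 0.01 m/s); the robot touches nothing.
It fails at once if the smallest stopwatch is started before the largest (value of joint small_pusher above 0.002 m and not (value of joint large_pusher above 0.0045 m)).
It fails at once if the middle-sized stopwatch is touched, started or moved (contact force between any of the fingers, the arm and middle_watch above 0.5 N or value of joint middle_pusher above 0.0015 m or distance of middle_watch from where it was at the start of the episode above 0.01 m).
It fails at once if the dish, loupe or spool is touched or moved (contact force between any of the fingers, the arm and dish above 0.5 N or distance of any of dish, loupe, spool from where it was at the start of the episode above 0.01 m or contact force between any of the fingers, the arm and loupe above 0.5 N or contact force between any of the fingers, the arm and spool above 0.5 N).
It fails at once if the largest or smallest stopwatch is lifted (10 mm), shifted (15 mm) or tipped (0.2 rad) (distance of any of large_watch, small_watch from where it was at the start of the episode above 0.015 m or height (world z) of any of large_watch, small_watch above 0.01 m or angle between any of large_watch, small_watch's own z axis and vertical above 0.2 rad).
It fails at once if the largest or smallest stopwatch is pressed hard (over 30 N) (contact force between any of the fingers, the arm and large_watch above 30 N or contact force between any of the fingers, the arm and small_watch above 30 N).
It also fails if it takes over 40 s, if anything falls off the work surface, if the arm or the gripper's body presses on something with over 40 N, if the wrist force passes 120 N, or if a joint passes its speed limit or range.

## Working session

There is one attempt and no reset: what is moved stays moved. The work goes in short steps, Python scripts to look and compute and a tool call to move; the robot and the scene stay as the last step left them, time stands still between calls to the robot, and variables do not carry over. Pictures are saved under pics/ and viewed, at most 10 in all, crops included, and the job is handed in when it is done.

Besides the shell and the picture viewer there is one more tool, called after "Emit:" as a command line: name --argument value ..., lists and objects as JSON in quotes. play_rows: Moves the arm, as the interface text tells. Its arguments: {"type":"object","properties":{"translation":{"type":"array","items":{"type":"array","items":{"type":"number"}}},"dr":{"type":"array","items":{"type":"array","items":{"type":"number"}}},"hand":{"type":"array","items":{"type":"number"}}},"required":["translation","dr","hand"]}

```bash
mkdir -p pics
cat > h.py <<'E'
import numpy as np, cv2
from bench import r
from scipy.spatial.transform import Rotation as R
def q2R(q): return R.from_quat([q[1],q[2],q[3],q[0]]).as_matrix()
def ray(f,rc,s=None):
    d=np.array([(rc[1]-f['cx'])/f['fx'],(rc[0]-f['cy'])/f['fy'],1.])
    if 'rvec' in f:
        M=cv2.Rodrigues(np.array(f['rvec'],float))[0]; t=np.array(f['tvec'],float).ravel()
        return -M.T@t, M.T@d
    T=np.array(f['tool_from_camera']); W=q2R(s['ee_rot'])
    return W@T[:3,3]+np.array(s['tool_pos']), W@T[:3,:3]@d
def atz(f,rc,z,s=None):
    o,d=ray(f,rc,s); return o+d*(z-o[2])/d[2]
Z=dict(large_top=.1205,middle_top=.1035,small_top=.0885,large_watch=0,middle_watch=0,small_watch=0,dish=0,loupe=0,spool=0)
def save(f,n): cv2.imwrite('pics/'+n,cv2.cvtColor(f['frame'],cv2.COLOR_RGB2BGR))
E
python3 - <<'E'
from h import *
s=r.state(); print(s['t'],s['tool_pos'],s['ee_rot'],s['force'],s['gripper_width'])
for c in ('scene','side','wrist'):
    s=r.state(); f=r.grab_frame(c); save(f,c+'0.png'); print(c)
    for n,z in Z.items():
        for m in r.mark_of(c,n)[:4]:
            if m['p']>.1: print(n,round(m['p'],2),np.round(m['location'],0),np.round(atz(f,m['location'],z,s),3))
E
```

```text
0.0 [ 0.1555655  -0.65621402  0.22169635] [-8.72287501e-04  9.93232824e-01  1.16136842e-01 -1.73232480e-04] [0.54228211 0.10593635 0.99461985] 0.9974575047902842
scene
large_top 0.62 [208. 272.] [0.516 0.034 0.12 ]
large_top 0.56 [250. 285.] [0.651 0.01  0.121]
middle_top 0.63 [226. 360.] [0.606 0.168 0.103]
small_top 0.6 [272. 177.] [ 0.601 -0.156  0.089]
large_watch 0.82 [308. 287.] [0.652 0.009 0.   ]
large_watch 0.76 [264. 271.] [0.521 0.026 0.   ]
small_watch 0.63 [315. 194.] [ 0.609 -0.142  0.   ]
dish 0.75 [370. 252.] [ 0.766 -0.089  0.   ]
loupe 0.8 [330. 380.] [0.762 0.133 0.   ]
spool 0.55 [250. 411.] [0.579 0.305 0.   ]
side
large_top 0.49 [194. 314.] [0.65  0.009 0.121]
large_top 0.47 [211. 387.] [0.519 0.032 0.121]
middle_top 0.56 [276. 324.] [0.606 0.171 0.104]
small_top 0.44 [148. 350.] [ 0.608 -0.155  0.089]
small_top 0.38 [194. 268.] [ 0.739 -0.006  0.089]
large_watch 0.96 [252. 385.] [0.516 0.024 0.   ]
large_watch 0.8 [240. 316.] [0.648 0.016 0.   ]
middle_watch 0.57 [309. 325.] [0.607 0.166 0.   ]
small_watch 0.69 [382. 334.] [0.57 0.3  0.  ]
small_watch 0.64 [182. 351.] [ 0.604 -0.147  0.   ]
dish 0.64 [196. 267.] [ 0.767 -0.085  0.   ]
loupe 0.77 [286. 246.] [0.756 0.139 0.   ]
loupe 0.62 [197. 268.] [ 0.764 -0.082  0.   ]
loupe 0.23 [384. 333.] [0.572 0.303 0.   ]
spool 0.94 [381. 334.] [0.57  0.299 0.   ]
spool 0.73 [308. 323.] [ 0.61   0.165 -0.   ]
wrist
```

Run:
```python
import cv2
a=cv2.imread('pics/scene0.png')[160:420,130:450]; b=cv2.imread('pics/side0.png')[110:420,220:420]
cv2.imwrite('pics/a.png',cv2.resize(a,None,fx=2.3,fy=2.3,interpolation=cv2.INTER_CUBIC)); cv2.imwrite('pics/b.png',cv2.resize(b,None,fx=1.9,fy=1.9,interpolation=cv2.INTER_CUBIC))
```

```text
(no output)
```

View pics/a.png

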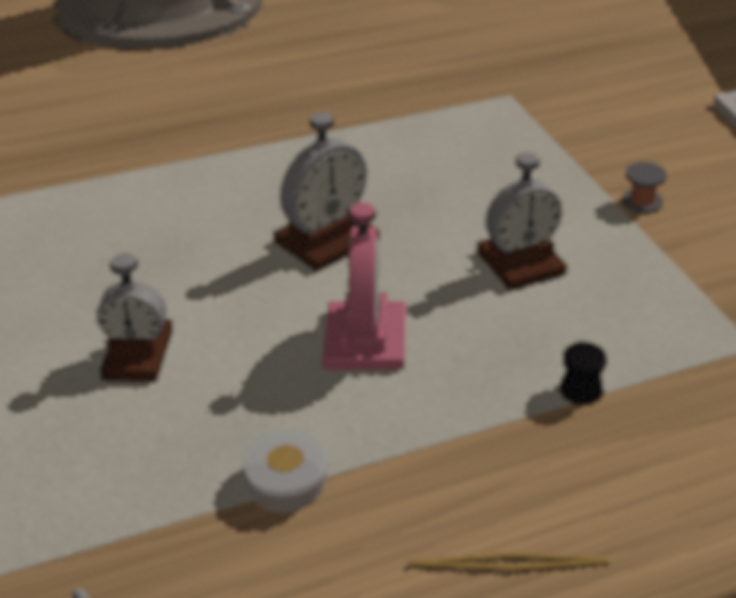

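View pics/b.png

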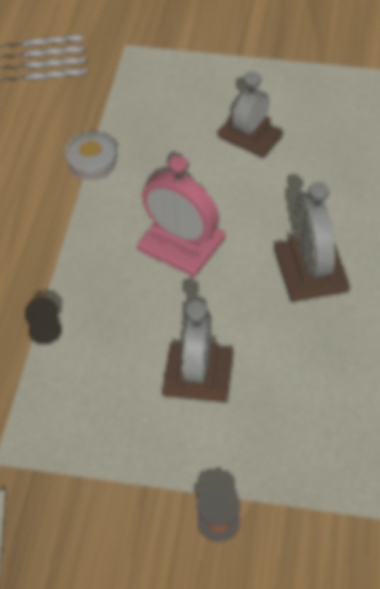

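The scene picture shows four watch-like things:
- (row 208, col 272): steel, largest, at (0.516, 0.034). This is the large watch.
- (250, 285): the pink look-alike, at (0.65, 0.01). I'll leave it alone.
- (226, 360): steel, middle-sized.
- (272, 177): steel, smallest, at (0.604, -0.155).

The side view agrees: large at (211, 387) and small at (148, 350). I'll shut the fingers and approach high up.

Emit:
play_rows --translation '[[25,-13.5,0],[25,-13.5,0],[25,-13.5,0],[25,-13.5,0],[25,-13.5,0],[25,-13.5,0],[25,-13.5,0],[25,-13.5,0]]' --dr '[[0,0,0],[0,0,0],[0,0,0],[0,0,0],[0,0,0],[0,0,0],[0,0,0],[0,0,0]]' --hand '[1,1,1,1,1,1,1,1]'

```text
t: 2.17
tool_pos: [0.3264, -0.5046, 0.2228]
ee_rot: [0.0, 0.993, 0.116, 0.0]
force: [1.1, 0.8, -0.4]
gripper_width: 0.431
gripper_force: 0.0
```

Emit:
play_rows --translation '[[25,-13.5,0],[25,-13.5,0],[25,-13.5,0],[25,-13.5,0],[25,-13.5,0],[25,-13.5,0],[25,-13.5,0],[25,-13.5,0]]' --dr '[[0,0,0],[0,0,0],[0,0,0],[0,0,0],[0,0,0],[0,0,0],[0,0,0],[0,0,0]]' --hand '[1,1,1,1,1,1,1,1]'

```text
t: 2.83
tool_pos: [0.496, -0.3534, 0.2228]
ee_rot: [0.0, 0.993, 0.116, 0.0]
force: [-0.3, 0.4, 0.4]
gripper_width: 0.003
gripper_force: 0.0
```

Emit:
play_rows --translation '[[10,-30,0],[10,-35,0],[10,-35,0],[10,-35,0],[10,-35,0],[10,-35,0],[10,-35,0],[10,-30,0]]' --dr '[[0,0,0],[0,0,0],[0,0,0],[0,0,0],[0,0,0],[0,0,0],[0,0,0],[0,0,0]]' --hand '[1,1,1,1,1,1,1,1]'

```text
t: 3.5
tool_pos: [0.5104, -0.0707, 0.223]
ee_rot: [-0.0, 0.993, 0.117, 0.0]
force: [-0.0, 0.0, 0.4]
gripper_width: 0.007
gripper_force: 0.0
```

```bash
cat > look.py <<'E'
from h import *
import sys
s=r.state(); f=r.grab_frame('wrist'); save(f,sys.argv[1]); W=q2R(s['ee_rot'])
print(s['t'],s['tool_pos'],s['force']); print(np.round(f['tool_from_camera'],3).tolist())
for n in ('large_top','small_top','middle_top','large_watch','small_watch'):
    for m in r.mark_of('wrist',n)[:3]:
        if m['p']>.1:
            P=atz(f,m['location'],Z[n],s); print(n,round(m['p'],2),np.round(m['location'],0),np.round(P,4),'tool mm',np.round(1e3*W.T@(P-s['tool_pos']),1))
E
python3 look.py w1.png
```

```text
3.5 [ 0.51039972 -0.0707071   0.22298546] [-0.0172111   0.03743878  0.38137128]
[[0.0, -0.966, -0.26, 0.071], [1.0, 0.0, 0.0, 0.0], [0.0, -0.26, 0.966, -0.162], [0.0, 0.0, 0.0, 1.0]]
large_top 0.8 [ 11. 242.] [0.65   0.0108 0.1205] tool mm [154.7 -47.  102.6]
large_top 0.6 [204. 193.] [0.5198 0.0228 0.1205] tool mm [ 30.8 -88.8 102.5]
small_top 0.92 [142. 441.] [ 0.6061 -0.1484  0.0885] tool mm [ 75.   97.7 134.5]
middle_top 0.64 [28. 15.] [0.6084 0.1641 0.1035] tool mm [ 149.7 -205.7  119.6]
large_watch 0.85 [ 55. 268.] [0.6517 0.009  0.    ] tool mm [155.8 -44.8 223.1]
large_watch 0.7 [187. 229.] [0.5192 0.0241 0.    ] tool mm [ 30.4 -90.2 223. ]
small_watch 0.87 [144. 412.] [ 0.6053 -0.1489  0.    ] tool mm [ 74.1  98.1 223. ]
small_watch 0.71 [206. 191.] [0.4902 0.0594 0.    ] tool mm [  10.4 -131.3  223. ]
```

View pics/w1.png

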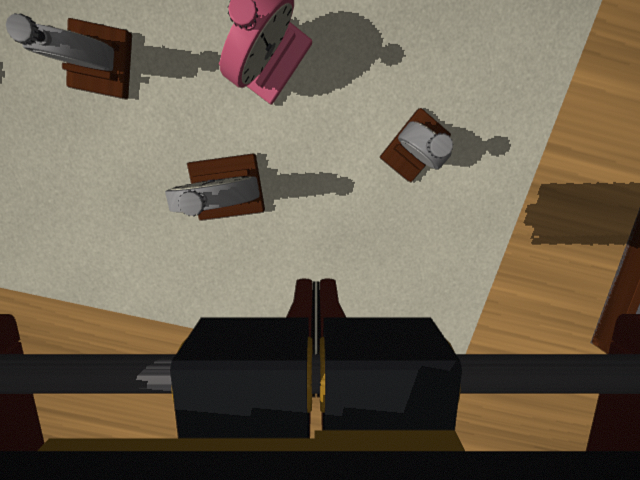

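Wrist view: the large watch's cap is at (row 203, col 191) and the small one's at (146, 441). The pink cap is at (11, 242) and the middle one's at (28, 15). I'll line up on the large watch and look again.

Emit:
play_rows --translation '[[0,-22,0],[0,-22,0],[0,-22,0],[0,-22,0],[0,0,0]]' --dr '[[0,0,0],[0,0,0],[0,0,0],[0,0,0],[0,0,0]]' --hand '[1,1,1,1,1]'

```text
t: 4.22
tool_pos: [0.4898, 0.0151, 0.2228]
ee_rot: [-0.001, 0.993, 0.117, 0.0]
force: [-0.4, 0.8, 0.1]
gripper_width: 0.006
gripper_force: 0.0
```

```bash
python3 look.py w2.png; python3 -c "
import cv2;a=cv2.imread('pics/w2.png')[100:320,220:520];cv2.imwrite('pics/w2c.png',cv2.resize(a,None,fx=2.5,fy=2.5))"
```

```text
4.2167 [0.48975352 0.01509619 0.22280548] [-0.410069    0.75930059  0.09534437]
[[0.0, -0.966, -0.26, 0.071], [1.0, 0.0, 0.0, 0.0], [0.0, -0.26, 0.966, -0.162], [0.0, 0.0, 0.0, 1.0]]
large_top 0.93 [206. 314.] [0.5187 0.023  0.1205] tool mm [ 30.   -0.8 102.3]
large_top 0.74 [  8. 383.] [0.652  0.0102 0.1205] tool mm [156.6  42.8 102.3]
small_top 0.85 [144. 555.] [ 0.6047 -0.1491  0.0885] tool mm [ 73.4 186.7 134.1]
middle_top 0.94 [ 26. 145.] [0.6096 0.1638 0.1035] tool mm [ 151.2 -116.5  119.5]
large_watch 0.97 [ 52. 361.] [0.6533 0.0102 0.    ] tool mm [157.8  43.2 222.8]
large_watch 0.9 [187. 316.] [0.5197 0.0222 0.    ] tool mm [ 30.7   0.4 222.8]
small_watch 0.78 [143. 499.] [ 0.6053 -0.1476  0.    ] tool mm [ 74.4 185.5 222.6]
```

View pics/w2c.png

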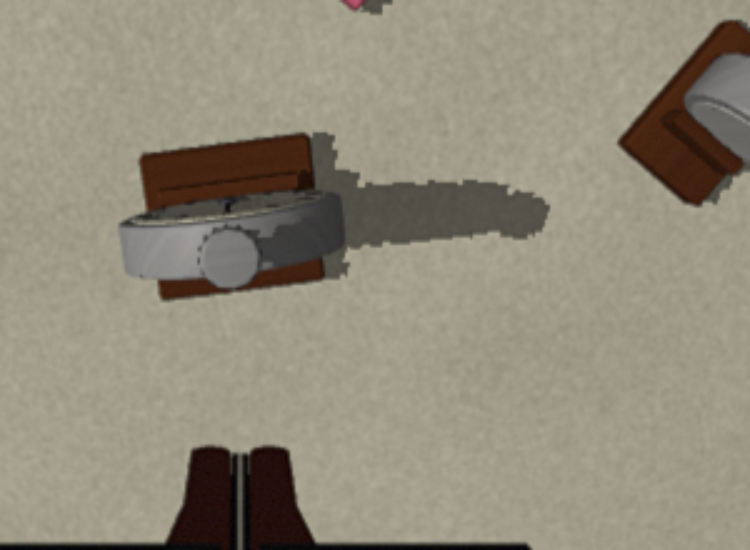

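The crop confirms the steel large watch, with its cap at (row 203, col 312), about 30.5 mm ahead of the fingertips. The pink one stays at the top edge, well clear.

Emit:
play_rows --translation '[[15,-1,0],[16,0,0],[0,0,25],[0,0,25],[0,0,20],[0,0,15],[0,0,8],[0,0,0]]' --dr '[[0,0,0],[0,0,0],[0,0,0],[0,0,0],[0,0,0],[0,0,0],[0,0,0],[0,0,0]]' --hand '[1,1,1,1,1,1,1,1]'

```text
t: 5.18
tool_pos: [0.5193, 0.0195, 0.128]
ee_rot: [0.0, 0.993, 0.115, -0.002]
force: [0.0, 1.1, 0.2]
gripper_width: 0.005
gripper_force: 0.0
```

Emit:
play_rows --translation '[[0,0,2],[0,0,2],[0,0,2],[0,0,2],[0,0,1],[0,0,0],[0,0,0],[0,0,0]]' --dr '[[0,0,0],[0,0,0],[0,0,0],[0,0,0],[0,0,0],[0,0,0],[0,0,0],[0,0,0]]' --hand '[1,1,1,1,1,1,1,1]'

```text
t: 5.85
tool_pos: [0.5205, 0.0206, 0.1208]
ee_rot: [0.0, 0.993, 0.116, 0.0]
force: [0.2, 0.4, -0.4]
gripper_width: 0.003
gripper_force: 0.1
```

Emit:
play_rows --translation '[[0,0,1],[0,0,1],[0,0,1],[0,0,1],[0,0,1],[0,0,0],[0,0,0]]' --dr '[[0,0,0],[0,0,0],[0,0,0],[0,0,0],[0,0,0],[0,0,0],[0,0,0]]' --hand '[1,1,1,1,1,1,1]'

```text
t: 6.43
tool_pos: [0.5205, 0.0206, 0.1156]
ee_rot: [0.0, 0.993, 0.116, 0.0]
force: [0.7, -0.2, 1.7]
gripper_width: 0.003
gripper_force: 1.0
```

Emit:
play_rows --translation '[[0,0,1],[0,0,1],[0,0,1],[0,0,0],[0,0,0]]' --dr '[[0,0,0],[0,0,0],[0,0,0],[0,0,0],[0,0,0]]' --hand '[1,1,1,1,1]'

```text
t: 6.85
tool_pos: [0.5205, 0.0206, 0.1128]
ee_rot: [0.0, 0.993, 0.116, 0.0]
force: [-1.2, -1.4, 5.3]
gripper_width: 0.008
gripper_force: 2.5
```

Emit:
play_rows --translation '[[0,0,1],[0,0,0.5],[0,0,0],[0,0,0]]' --dr '[[0,0,0],[0,0,0],[0,0,0],[0,0,0]]' --hand '[1,1,1,1]'

```text
t: 7.18
tool_pos: [0.5205, 0.0206, 0.1117]
ee_rot: [0.0, 0.993, 0.116, 0.0]
force: [-1.7, -0.7, 7.7]
gripper_width: 0.003
gripper_force: 3.9
```

The force rose to 7.7 N, so the large pusher is fully down. I'll back off upward and go over to the small watch.

Emit:
play_rows --translation '[[0,0,-4],[0,0,-8],[0,0,-25],[0,0,-30],[0,0,-30],[0,0,-8],[6,15,0],[7,20,0]]' --dr '[[0,0,0],[0,0,0],[0,0,0],[0,0,0],[0,0,0],[0,0,0],[0,0,0],[0,0,0]]' --hand '[1,1,1,1,1,1,1,1]'

```text
t: 7.85
tool_pos: [0.5409, -0.009, 0.2172]
ee_rot: [-0.0, 0.993, 0.118, 0.001]
force: [-0.2, -0.4, -0.1]
gripper_width: 0.005
gripper_force: 0.0
```

Emit:
play_rows --translation '[[0,30,0],[0,30,0],[0,30,0],[0,30,0],[0,20,0],[0,10,0],[0,0,0],[0,0,0]]' --dr '[[0,0,0],[0,0,0],[0,0,0],[0,0,0],[0,0,0],[0,0,0],[0,0,0],[0,0,0]]' --hand '[1,1,1,1,1,1,1,1]'

```text
t: 8.52
tool_pos: [0.5753, -0.1554, 0.2157]
ee_rot: [-0.001, 0.993, 0.116, -0.0]
force: [-0.4, 0.5, 0.6]
gripper_width: 0.006
gripper_force: 0.0
```

```bash
python3 look.py w3.png; python3 -c "
import cv2;a=cv2.imread('pics/w3.png')[60:320,60:440];cv2.imwrite('pics/w3c.png',cv2.resize(a,None,fx=2.1,fy=2.1))"
```

```text
8.5167 [ 0.57526325 -0.15542831  0.21572468] [-0.37148458  0.50675938  0.55836435]
[[0.0, -0.966, -0.26, 0.071], [1.0, 0.0, 0.0, 0.0], [0.0, -0.26, 0.966, -0.162], [0.0, 0.0, 0.0, 1.0]]
large_top 0.89 [262.  69.] [0.5224 0.0188 0.1205] tool mm [ -11.1 -181.6   95.4]
large_top 0.76 [80. 95.] [0.6524 0.0095 0.1205] tool mm [ 113.2 -142.6   95.3]
small_top 0.57 [203. 318.] [ 0.6031 -0.1506  0.0885] tool mm [ 28.2   1.9 127.2]
large_watch 0.79 [230. 139.] [0.5192 0.0227 0.    ] tool mm [ -13.3 -186.   216. ]
large_watch 0.68 [100. 168.] [0.6542 0.0095 0.    ] tool mm [ 115.  -142.   215.8]
small_watch 0.78 [188. 318.] [ 0.6046 -0.1506  0.    ] tool mm [ 29.8   2.3 215.7]
```

View pics/w3c.png

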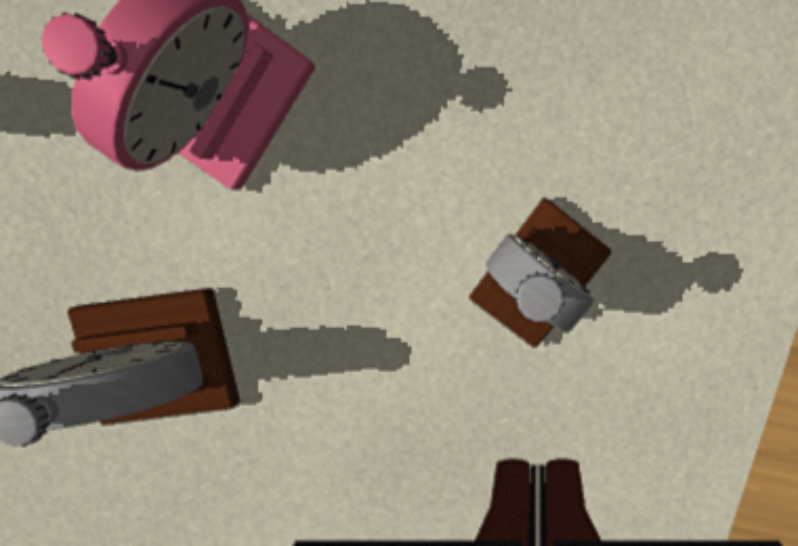

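The large cap is down and the watch is still standing. The small watch's cap is at (row 201, col 317), about 29 mm ahead.

Emit:
play_rows --translation '[[14,1,0],[15,0.5,0],[0,0,30],[0,0,30],[0,0,28],[0,0,18],[0,0,8],[0,0,0]]' --dr '[[0,0,0],[0,0,0],[0,0,0],[0,0,0],[0,0,0],[0,0,0],[0,0,0],[0,0,0]]' --hand '[1,1,1,1,1,1,1,1]'

```text
t: 9.48
tool_pos: [0.6029, -0.1505, 0.1003]
ee_rot: [-0.001, 0.993, 0.117, -0.002]
force: [0.3, -0.5, -0.3]
gripper_width: 0.005
gripper_force: 0.0
```

Emit:
play_rows --translation '[[0,0,1],[0,0,2],[0,0,2],[0,0,1],[0,0,0],[0,0,0],[0,0,0]]' --dr '[[0,0,0],[0,0,0],[0,0,0],[0,0,0],[0,0,0],[0,0,0],[0,0,0]]' --hand '[1,1,1,1,1,1,1]'

```text
t: 10.07
tool_pos: [0.6043, -0.1513, 0.0965]
ee_rot: [0.0, 0.993, 0.116, 0.0]
force: [0.1, -0.1, 0.7]
gripper_width: 0.006
gripper_force: 0.0
```

Emit:
play_rows --translation '[[0,0,2],[0,0,2],[0,0,2],[0,0,1],[0,0,1],[0,0,1],[0,0,0],[0,0,0]]' --dr '[[0,0,0],[0,0,0],[0,0,0],[0,0,0],[0,0,0],[0,0,0],[0,0,0],[0,0,0]]' --hand '[1,1,1,1,1,1,1,1]'

```text
t: 10.73
tool_pos: [0.604, -0.1512, 0.0872]
ee_rot: [-0.0, 0.993, 0.116, -0.0]
force: [-1.4, 0.2, 1.6]
gripper_width: 0.004
gripper_force: 0.9
```

Emit:
play_rows --translation '[[0,0,1],[0,0,1],[0,0,1],[0,0,1],[0,0,1],[0,0,0],[0,0,0],[0,0,0]]' --dr '[[0,0,0],[0,0,0],[0,0,0],[0,0,0],[0,0,0],[0,0,0],[0,0,0],[0,0,0]]' --hand '[1,1,1,1,1,1,1,1]'

```text
t: 11.4
tool_pos: [0.6041, -0.1512, 0.0821]
ee_rot: [-0.0, 0.993, 0.116, -0.0]
force: [-0.8, -0.1, 2.3]
gripper_width: 0.007
gripper_force: 1.1
```

Emit:
play_rows --translation '[[0,0,1],[0,0,1],[0,0,1],[0,0,0],[0,0,0],[0,0,0]]' --dr '[[0,0,0],[0,0,0],[0,0,0],[0,0,0],[0,0,0],[0,0,0]]' --hand '[1,1,1,1,1,1]'

```text
t: 11.9
tool_pos: [0.6043, -0.1512, 0.0798]
ee_rot: [0.0, 0.993, 0.116, 0.0]
force: [-2.9, 0.6, 7.8]
gripper_width: 0.006
gripper_force: 3.9
```

The small pusher shows 7.8 N, so it is fully down. I'll retreat straight up and check.

Emit:
play_rows --translation '[[0,0,-4],[0,0,-8],[0,0,-25],[0,0,-35],[0,0,-35],[-20,0,-25],[-30,10,0],[-30,20,0]]' --dr '[[0,0,0],[0,0,0],[0,0,0],[0,0,0],[0,0,0],[0,0,0],[0,0,0],[0,0,0]]' --hand '[1,1,1,1,1,1,1,1]'

```text
t: 12.57
tool_pos: [0.5348, -0.1966, 0.2138]
ee_rot: [0.0, 0.993, 0.119, 0.003]
force: [0.5, -1.1, 0.1]
gripper_width: 0.006
gripper_force: 0.0
```

Emit:
play_rows --translation '[[0,30,0],[0,30,0],[0,20,0],[0,0,0],[0,0,0],[0,0,0]]' --dr '[[0,0,0],[0,0,0],[0,0,0],[0,0,0],[0,0,0],[0,0,0]]' --hand '[1,1,1,1,1,1]'

```text
t: 13.07
tool_pos: [0.552, -0.2756, 0.2112]
ee_rot: [-0.0, 0.993, 0.117, 0.0]
force: [0.2, 1.1, -0.3]
gripper_width: 0.004
gripper_force: 0.0
```

```bash
python3 look.py w4.png
python3 - <<'E'
from h import *
f=r.grab_frame('scene'); save(f,'scene1.png')
a=cv2.imread('pics/scene0.png')[190:340,150:330]; b=cv2.imread('pics/scene1.png')[190:340,150:330]
cv2.imwrite('pics/cmp.png',cv2.resize(np.hstack([a,b]),None,fx=2.2,fy=3,interpolation=cv2.INTER_CUBIC))
E
```

```text
13.0667 [ 0.55195119 -0.27563595  0.2111893 ] [ 0.18336848  1.14112795 -0.3382353 ]
[[0.0, -0.966, -0.26, 0.071], [1.0, 0.0, 0.0, 0.0], [0.0, -0.26, 0.966, -0.162], [0.0, 0.0, 0.0, 1.0]]
large_watch 0.96 [41. 40.] [0.6535 0.0085 0.    ] tool mm [ 164.5 -252.8  211.4]
large_watch 0.81 [182.  18.] [0.5179 0.025  0.    ] tool mm [  36.4 -300.2  211.4]
small_watch 0.72 [137. 203.] [ 0.6043 -0.1504  0.    ] tool mm [  79.9 -109.6  211.3]
```

View pics/cmp.png

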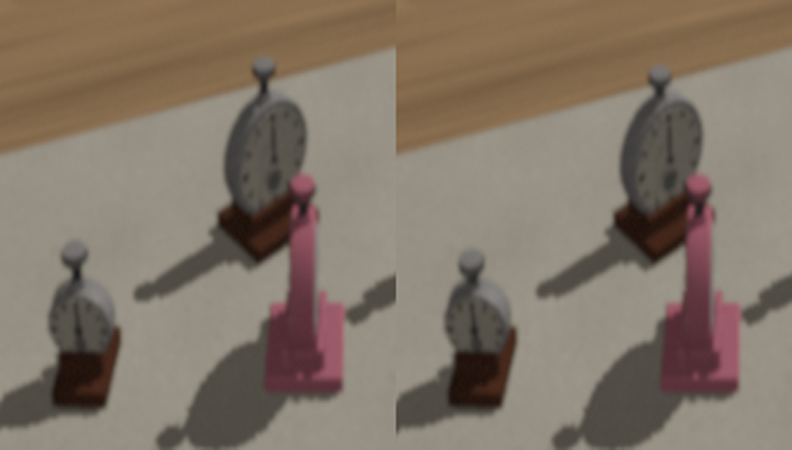

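Both caps sit lower by about the same amount (crop rows 68→75 for the large, 253→262 for the small). The watches haven't moved and the arm is clear.

```bash
python3 -c "
from bench import r
print(r.finish_job())"
```

```text
the job is handed in; nothing more can be done
None
```

I pressed the large pusher and then the small one fully down (7.7 N and 7.8 N); afterwards both caps sat lower, both watches stood where they were and the arm was clear, so I handed the job in; no verdict was returned.

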